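Slide a heat-spreader plate out of its tray and seat it on a heat sink

ROBOT

A 6-joint arm with a two-finger parallel gripper is mounted at the origin on the work surface. World frame = base frame: x ahead of the robot, y to its left, z up, the work surface at z = 0. Lengths are in m, angles in rad, forces in N, time in s.
With the tool pointing down it reaches from about 0.375 to 0.9 m from the base axis. Payload 3.1 kg.
Tool frame: the origin (TCP) lies between the finger pads; the fingertips stand 25 mm ahead of it and the grasp point (between the pads) lies 6 mm ahead of it; x points along the fingers, z is the direction in which the jaws open and shut, and the axes are right-handed (so a half turn about x gives the same grasp; the last joint's range is limited). The gripper opens to 85 mm and grips with 20 to 120 N. Pads are 22 mm wide; open, the fingers measure 114 mm over their backs; the gripper's body (76 mm by 85 mm) begins 54 mm behind the grasp point. The pads swing forward as they close: fully open they stand 13 mm farther back than shut.
Start: joints at [-1.427, 0.527, 1.433, -0, 1.181, -0.178], TCP at [0.198, -0.593, 0.256] pointing down, gripper open.
Joint ranges: [-3.08, 3.08], [-0.75, 2.2], [0.22, 2.44], [-1.43, 4.57], [0, 2.65], [-2.85, 2.85]. Speed limits (rad/s): [2.79, 2.79, 3.14, 3.14, 3.14, 3.14].

INTERFACE

Orientations are given as [roll, pitch, yaw] about the fixed x, y, z axes, in that order (R = Rz(yaw) Ry(pitch) Rx(roll)).
In Python, from cell import r, effector, imaging gives the robot as it stands. Calls block until the motion is done:
- r.move_to(position, orientation): joint-space move of the TCP to a pose.
- r.line_to(position, orientation=None, feed=0.15, force_limit=None): straight line of the TCP; orientation=None keeps the orientation; feed is the mean speed in m/s. With force_limit (N) it stops when the force on the tool has changed by that much, and returns True; else False.
- r.movej(angles): joint-space move.
- effector.move_gripper(opening, grasp_force=None): finger opening in m; grasp_force is the grip in N (None keeps the last); returns when the fingers have stopped.
- r.wait(seconds).
- r.ik(position, orientation): joint angles nearest the present ones, or None.
- r.state(): the state.
- imaging.snapshot(name): name is "scene" or "top" or "wrist"; returns a dict with "img" (420x560x3 uint8, red, green, blue), "fx", "fy", "cx", "cy" (pixels), "cam_to_world" (4x4, takes a point from camera to world coordinates). Camera axes: x right, y down, z forward; pixel columns grow to the right and rows downward; lengths in m; the calibration is good to about 2 mm. A picture is of the moment at which its call begins. There is no depth.
A pose or a line that the arm cannot do raises r.IKError and nothing moves.
- r.close_job(): hands the job in, once; it reports no verdict.
Trained networks look in a picture, given as the dict that the camera call returned (one of the last four; its "shot" number tells which), for a name from the list of things; names that differ only in an ending like _2 or _b are one class to them, and where a whole thing is asked for, a point or a joint stands for the part that bears it (a point fixed in the world has none). Each returns a list of dicts, best first, with "score" (0 to 1); they miss things now and then, are a little off and sometimes report something else, mostly with a low value. They report only what shows in the picture. A call takes as long as a camera call. They do not tell look-alikes from the thing itself.
- imaging.recognise(target, picture): "point" ([x, y, z] in m, in world coordinates, good to about 4 mm: the middle of the surface that is visible of it).
- imaging.silhouettes(target, picture): "pixels" (420x560 bool, what is visible of it).
- imaging.tip_of(target, picture): "point" ([x, y, z] in m, in world coordinates, good to about 4 mm: a listed point, or the origin of a listed thing).
The state is a dict: "time": time; "qpos": joint angles; "joint_velocities": joint speeds; "joint_efforts": joint torques, N m; "eef_pos": TCP position; "eef_rot": TCP orientation; "ft_force": force on the tool from outside, world axes, zero at the start; "wrist_torque": the same for the moment, N m; "grip_width": finger opening in m.
Only numpy, scipy, OpenCV 4.12 (cv2) and the standard library are available. Lean on these libraries where they do the work, as an engineer would, in place of code of your own. Each camera call takes 0.05 s, during which the arm holds its last target.

TASK

Press lightly on the copper plate lying under the spring clip of the black tray and draw it out over the tray's open front edge until its end overhangs and can be pinched. Then lift it out by that end and lay it flat on top of the heat sink on the circuit board, between the two low side lips and pushed fully home against the end stop, its outer end left overhanging, and let go. The plate is thin: never bear on it hard (keep under about 20 N), do not drop it on the bench, and leave everything else where it is.

Things in the scene. Friction and masses are not known exactly. Their poses are not given: they have to be found in the camera images.
- plate_center (a point): Centre of the loose copper heat-spreader plate: flat, 120 mm long (x) x 50 mm wide (y) x 3 mm thick, 0.16 kg. It starts flat in the tray's channel, its x along the tray's x, its front (-x) end about 15 mm short of the open front edge, its rear part under the clip. No room for fingers round it there: drag it by pressing on its bare top in front of the clip, where the tray is under it.
- tray: Fixed black plastic tray, 150 (x) x 70 (y) mm; origin at the centre of its underside. Channel floor 60 mm up and 54 mm wide; side rims over its whole length and a rear rim rise 9 mm above the floor. Its -x end is open and roughly faces the robot, with 60 mm free height below it. Slid out by 45 mm, the plate overhangs by about 30 mm; beyond 75 mm it tips off. Copper is slippery on tray and sink.
- tray_edge (a point): Middle of the tray's open front edge, at the height of the channel floor (x = -75 mm, z = +60 mm in the tray's axes, which this point shares). The tray stands on stiff rubber feet and sinks about 1 mm for every 8 N pressed on it, level, at most 6 mm.
- clip_foot (a point): Foot of the tray's spring clip, where it presses on the plate's top with about 5 N: a steel bar 12 mm wide in x across the channel, 35 mm behind the tray's centre (x = +35 mm), top 78 mm above the bench. The plate slides out of it after about 31 mm. To drag the plate against it the fingers must press with about 8 to 15 N: less slips, over about 20 N is too hard.
- sink: Fixed circuit board with a finned heat sink; origin at the centre, on the bench. The sink's flat top is 60 mm up, x = -45 to +45 mm. Two side lips (6 mm high, x = -25 to +45 mm, inner faces at y = +-27.5 mm) and an end stop (10 mm high, face at x = +45 mm) bound it. Its -x end is open and roughly faces the robot; there the plate's end is left overhanging 30 mm, 50 mm above the board.
- sink_home (a point): Where the centre of the plate must be when it is fully home: x = -15 mm, y = 0, 61.5 mm above the origin in the axes of the sink, which this point shares. The plate's x axis lies along the sink's x, either way round.
- capacitor: Bystander: black upright cylinder 25 mm across, 40 mm tall; origin at the centre of its underside.
- choke: Bystander: copper coil disc 38 mm across, 14 mm tall; origin at the centre of its underside.
- bracket: Bystander: small steel angle, 70 x 24 x 30 mm; origin under the centre of its foot.
- screwdriver: Bystander: screwdriver lying on the bench.
- jar: Bystander: closed clear jar 50 mm across, 60 mm tall; origin at its underside.
- spare_sink: Bystander: dark finned heat sink 60 x 40 x 30 mm; origin at its underside.
- relay: Bystander: small box 28 x 13 x 18 mm; origin at its underside.
Things that resemble listed ones, but are neither listed nor needed, are in the scene too. Of the things shaped like the part that bears plate_center, the copper one is meant.

How it is judged:
By the outcome, as a careful person would: the job done as asked, in the order asked, and still so for the second after the job is handed in, with the robot touching nothing.
It also fails if it takes over 67 s, if anything falls off the work surface, if the arm or the gripper's body presses on something with over 40 N, if the wrist force passes 120 N, or if a joint passes its speed limit or range.

## Working session

There is one attempt and no reset: what is moved stays moved. The work goes in short steps, each a Python script; the robot and the scene stay as the last script left them, time stands still between calls to the robot, and variables do not carry over. Pictures are saved under pics/ and viewed, and the job is handed in when it is done.

```bash
ls; mkdir -p pics
python3 - <<'E'
from cell import r, effector, imaging
import cv2, numpy as np
for n in ("scene","top"):
    s=imaging.snapshot(n)
    cv2.imwrite(f"pics/a_{n}.png",s["img"][:,:,::-1])
    print(n,s["fx"],s["cx"],s["cy"],np.round(s["cam_to_world"],3).tolist())
    for t in ("plate_center","tray_edge","clip_foot","sink_home","tray","sink"):
        print(t,[(np.round(d["point"],4).tolist(),round(d["score"],2)) for d in imaging.tip_of(t,s)])
print(r.state())
E
```

```text
pics
scene 461.6407751741024 287.08751087101706 213.20945878828402 [[0.76, 0.558, -0.334, 0.936], [0.65, -0.652, 0.391, -0.447], [0.001, -0.514, -0.858, 1.04], [0.0, 0.0, 0.0, 1.0]]
plate_center [([0.4349, -0.0672, 0.0033], 0.75), ([0.5515, 0.1493, 0.0646], 0.72)]
tray_edge []
clip_foot [([0.5888, 0.1561, 0.0589], 0.51)]
sink_home [([0.5778, -0.2043, 0.0614], 0.58)]
tray [([0.5943, -0.0006, 0.0033], 0.2)]
sink [([0.5925, -0.2054, 0.0006], 0.97)]
top 436.0182832247181 278.29678887489473 212.5859636556154 [[-0.002, -0.996, 0.094, 0.441], [-1.0, 0.003, 0.005, -0.005], [-0.006, -0.094, -0.996, 1.124], [0.0, 0.0, 0.0, 1.0]]
plate_center [([0.5481, 0.1473, 0.0613], 0.76), ([0.4294, -0.0656, -0.0006], 0.61), ([0.6667, 0.0181, -0.0014], 0.55)]
tray_edge [([0.477, 0.1373, 0.0612], 0.66), ([0.6232, -0.3852, 0.0022], 0.54)]
clip_foot [([0.5839, 0.1563, 0.0651], 0.69)]
sink_home [([0.5714, -0.2061, 0.0614], 0.56)]
tray [([0.5491, 0.1492, -0.001], 0.61)]
sink [([0.5883, -0.2105, -0.0005], 0.61)]
{'time': 0.7, 'qpos': array([-1.42752199e+00,  5.27461810e-01,  1.43271073e+00,  4.78534113e-06,
        1.18139474e+00, -1.78502252e-01]), 'joint_velocities': array([ 9.18252166e-04,  2.62961947e-04, -1.46961336e-04,  7.59546263e-04,
       -9.12633731e-04, -8.83944977e-05]), 'joint_efforts': array([ 1.83536613e-03, -4.42162013e+01, -1.78385371e+01, -1.89880434e-04,
        5.67270563e-04,  1.61776896e-06]), 'eef_pos': array([ 0.19768183, -0.5928868 ,  0.25633046]), 'eef_rot': array([-0.00577345,  1.57077057, -1.254795  ]), 'ft_force': array([-0.40088143,  0.56069712,  0.14681959]), 'wrist_torque': array([-0.06455475,  0.05894077,  0.01456395]), 'grip_width': 0.08538795907255077}
```

View pics/a_scene.png

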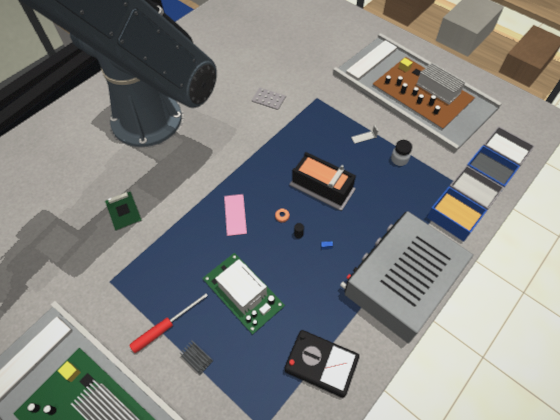

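View pics/a_top.png

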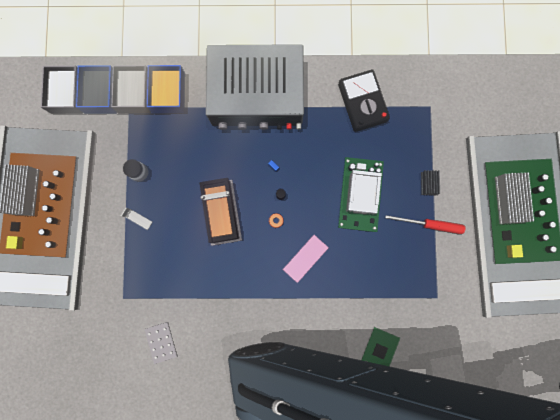

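The copper plate sits in the black tray at top-view px (220,212), front edge near (222,243). The white-topped sink is at (363,190), and the pink plate at (305,258) is the look-alike. Next I'll take closer wrist views and check horizontal-tool IK.

Run:
```python
from cell import r, effector, imaging
import cv2, numpy as np
P=np.pi/2
def ik(p,o):
    q=r.ik(p,o); return None if q is None else np.round(q,2).tolist()
for nm,p,yaw in(("tray",(0.44,0.13),0.17),("sink",(0.51,-0.205),-0.06),("tray",(0.42,0.13),0.17)):
    for roll in(0,np.pi):
        for pitch in (0,0.1,0.3):
            print(nm,roll,pitch,ik([p[0]-.006,p[1],0.062],[roll,pitch,yaw]),ik([p[0],p[1],0.15],[roll,pitch,yaw]))
for y in (0.17,0.17+P,0.17-P): print(ik([0.55,0.147,0.09],[0,P,y]))
effector.move_gripper(0.0)
for i,p in enumerate(([0.52,-0.2,0.32],[0.50,0.145,0.32])):
    r.move_to(p,[0,P,(-0.06,0.17)[i]])
    s=imaging.snapshot("wrist")
    cv2.imwrite(f"pics/b_{i}.png",s["img"][:,:,::-1]); np.save(f"w{i}.npy",s,allow_pickle=True)
    print(s["fx"],s["cx"],s["cy"],np.round(s["cam_to_world"],3).tolist())
    for t in (("sink_home","sink"),("plate_center","tray_edge","clip_foot","tray"))[i]:
        print(t,[(np.round(d["point"],4).tolist(),round(d["score"],2)) for d in imaging.tip_of(t,s)])
st=r.state();print(st["time"],st["ft_force"],st["qpos"])
```

```text
tray 0 0 None None
tray 0 0.1 None None
tray 0 0.3 None None
tray 3.141592653589793 0 None None
tray 3.141592653589793 0.1 None None
tray 3.141592653589793 0.3 None None
sink 0 0 [-1.06, 1.47, 2.24, 2.07, 1.87, 2.65] [-1.04, 1.27, 2.34, 2.11, 1.82, 2.74]
sink 0 0.1 [-1.06, 1.42, 2.27, 2.12, 1.77, 2.68] [-1.04, 1.2, 2.36, 2.16, 1.7, 2.8]
sink 0 0.3 [-1.03, 1.28, 2.32, 2.24, 1.54, 2.77] None
sink 3.141592653589793 0 [-1.06, 1.47, 2.24, 2.07, 1.87, -0.49] [-1.04, 1.27, 2.34, 2.11, 1.82, -0.4]
sink 3.141592653589793 0.1 [-1.06, 1.42, 2.27, 2.12, 1.77, -0.46] [-1.04, 1.2, 2.36, 2.16, 1.7, -0.34]
sink 3.141592653589793 0.3 [-1.03, 1.28, 2.32, 2.24, 1.54, -0.37] [-1.01, 1.02, 2.37, 2.24, 1.42, -0.2]
tray 0 0 None None
tray 0 0.1 None None
tray 0 0.3 None None
tray 3.141592653589793 0 None None
tray 3.141592653589793 0.1 None None
tray 3.141592653589793 0.3 None None
[0.06, 0.69, 1.7, -0.0, 0.75, -0.11]
[0.06, 0.69, 1.7, -0.0, 0.75, -1.68]
[0.06, 0.69, 1.7, -0.0, 0.75, 1.47]
325.15281248701547 276.7934981019269 203.09003970409665 [[0.998, -0.059, -0.02, 0.525], [-0.063, -0.943, -0.328, -0.117], [0.0, 0.329, -0.944, 0.437], [0.0, 0.0, 0.0, 1.0]]
sink_home [([0.5721, -0.2085, 0.0642], 0.92)]
sink [([0.5917, -0.2104, 0.0006], 0.58)]
325.15281248701547 276.7934981019269 203.09003970409665 [[0.986, 0.157, 0.056, 0.487], [0.167, -0.931, -0.324, 0.227], [0.001, 0.329, -0.944, 0.438], [0.0, 0.0, 0.0, 1.0]]
plate_center [([0.4347, -0.066, -0.0009], 0.82), ([0.5438, 0.1482, 0.0612], 0.76), ([0.6675, 0.0153, -0.0017], 0.42)]
tray_edge [([0.4721, 0.1352, 0.0583], 0.68)]
clip_foot [([0.5863, 0.1537, 0.0612], 0.93)]
tray [([0.546, 0.1513, -0.0002], 0.7)]
5.025 [ 0.17314122  0.33808844 -0.06957389] [ 6.55385344e-02  3.11953466e-01  1.61092767e+00 -8.23674638e-05
  1.21869442e+00 -1.02651420e-01]
```

View pics/b_0.png

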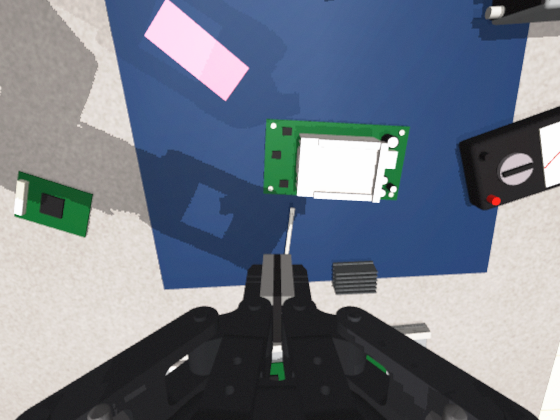

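View pics/b_1.png

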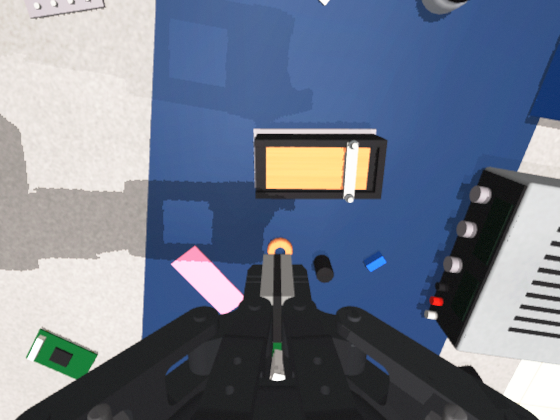

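```bash
cat > h.py <<'E'
import numpy as np, cv2
def bp(s,uv,z):
    uv=np.asarray(uv,float).reshape(-1,2); T=np.asarray(s["cam_to_world"])
    d=np.c_[(uv[:,0]-s["cx"])/s["fx"],(uv[:,1]-s["cy"])/s["fy"],np.ones(len(uv))]@T[:3,:3].T
    k=(z-T[2,3])/d[:,2]; return (T[:3,3]+d*k[:,None])
def show(s,name,x0,y0,x1,y1,k):
    cv2.imwrite(name,cv2.resize(s["img"][y0:y1,x0:x1,::-1],None,fx=k,fy=k,interpolation=cv2.INTER_CUBIC))
E
python3 - <<'E'
from cell import r
import numpy as np,cv2
from h import *
w0=np.load("w0.npy",allow_pickle=True).item(); w1=np.load("w1.npy",allow_pickle=True).item()
show(w1,"pics/c1.png",240,110,400,220,5); show(w0,"pics/c0.png",250,105,420,215,4.6)
im=w1["img"].astype(int); m=((im[...,0]>180)&(im[...,2]<110)&(im[...,0]-im[...,2]>90)).astype(np.uint8); m[:120]=0;m[215:]=0
ys,xs=np.nonzero(m); p=bp(w1,np.c_[xs,ys],0.063)[:,:2].astype(np.float32)
print("plate",cv2.minAreaRect(p*1000))
print("tcp",r.state()["eef_pos"])
# ik scan
P=np.pi/2
for nm,p,yaw in(("tray",(0.458,0.134),0.17),("sink",(0.515,-0.205),-0.06)):
  for d in range(-180,180,15):
    a=yaw+np.radians(d); u=np.array([np.cos(a),np.sin(a)])
    ok=[]
    for roll in(0,np.pi):
      for back,z in((.006,.062),(.09,.062),(.006,.12)):
        q=r.ik([*(np.array(p)-u*back),z],[roll,0,a]); ok.append(0 if q is None else 1)
        if back==.006 and z==.062 and q is not None: qq=np.round(q,2).tolist()
    if any(ok): print(nm,d,ok,qq)
E
```

```text
plate ((548.286865234375, 149.13002014160156), (120.46604919433594, 50.44233703613281), 9.589116096496582)
tcp [0.50043561 0.14406262 0.31994015]
tray -180 [0, 0, 0, 1, 1, 1] [0.09, 1.3, 1.1, -0.1, 2.3, -0.07]
tray -165 [0, 1, 0, 1, 1, 1] [0.19, 1.3, 1.1, -0.32, 2.28, -0.21]
tray -150 [1, 1, 1, 1, 1, 1] [0.28, 1.29, 1.14, -0.52, 2.21, -0.33]
tray -135 [1, 1, 1, 1, 1, 1] [0.37, 1.28, 1.22, -0.69, 2.1, -0.39]
tray -120 [1, 1, 1, 1, 1, 1] [0.45, 1.26, 1.32, -0.85, 1.97, -0.41]
tray -105 [1, 1, 1, 1, 1, 1] [0.53, 1.24, 1.45, -1.0, 1.83, -0.38]
tray -90 [1, 1, 1, 1, 1, 1] [0.59, 1.23, 1.59, -1.17, 1.7, -0.29]
tray -75 [0, 0, 0, 1, 1, 1] [0.63, 1.24, 1.75, -1.38, 1.6, -0.15]
tray -45 [0, 0, 0, 1, 0, 1] [0.6, 1.34, 2.07, 4.37, 1.66, 0.26]
tray -30 [1, 1, 1, 1, 1, 1] [0.49, 1.47, 2.23, 4.06, 1.93, 0.43]
tray -15 [1, 0, 0, 1, 0, 0] [0.24, 1.65, 2.36, 3.63, 2.37, 0.37]
tray 0 [1, 0, 0, 1, 0, 0] [-0.13, 1.81, 2.44, 2.53, 2.59, -0.53]
tray 15 [1, 0, 0, 1, 0, 0] [-0.48, 1.79, 2.43, 1.92, 2.14, -0.98]
tray 30 [1, 1, 0, 1, 1, 0] [-0.64, 1.62, 2.34, 1.73, 1.74, -0.81]
tray 45 [1, 1, 1, 1, 1, 1] [-0.
[... 1371 characters left out ...]
, 0, 1, 1, 1] [-1.14, 1.37, 2.11, 1.79, 1.65, -0.33]
sink 30 [0, 0, 0, 1, 1, 1] [-1.16, 1.29, 1.96, 1.52, 1.57, -0.11]
sink 45 [0, 0, 0, 1, 1, 1] [-1.13, 1.24, 1.8, 1.29, 1.6, 0.1]
sink 60 [0, 1, 1, 1, 1, 1] [-1.08, 1.23, 1.62, 1.1, 1.71, 0.26]
sink 75 [1, 1, 1, 1, 1, 1] [-1.01, 1.24, 1.45, 0.94, 1.85, 0.36]
sink 90 [1, 1, 1, 1, 1, 1] [-0.93, 1.27, 1.28, 0.79, 2.01, 0.41]
sink 105 [1, 1, 1, 1, 1, 1] [-0.85, 1.3, 1.13, 0.65, 2.17, 0.41]
sink 120 [1, 1, 1, 1, 1, 1] [-0.76, 1.33, 1.0, 0.48, 2.32, 0.34]
sink 135 [0, 0, 0, 1, 0, 1] [-0.67, 1.36, 0.9, 0.27, 2.43, 0.21]
sink 150 [0, 0, 0, 1, 0, 1] [-0.58, 1.37, 0.84, 0.0, 2.5, 0.0]
sink 165 [0, 0, 0, 1, 0, 1] [-0.49, 1.38, 0.83, -0.28, 2.49, -0.23]
```

View pics/c0.png

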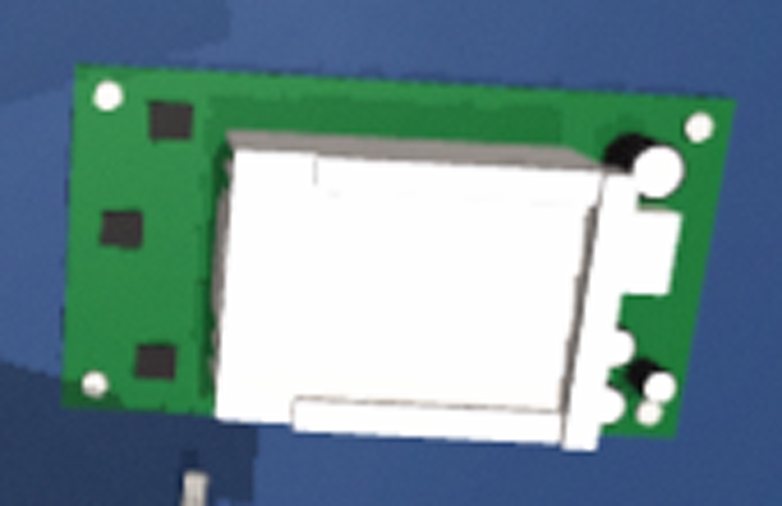

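View pics/c1.png

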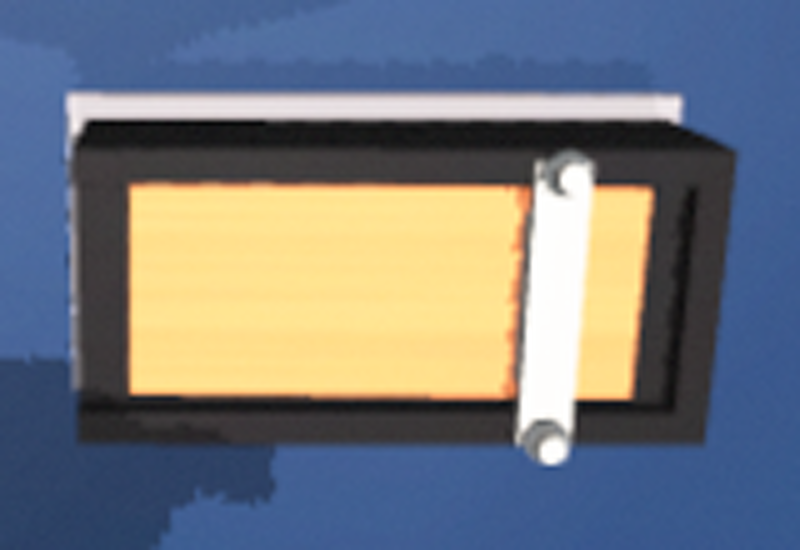

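Run:
```python
import numpy as np
from h import *
w0=np.load("w0.npy",allow_pickle=True).item()
f=lambda pts:[(250+a/4.6,105+b/4.6) for a,b in pts]
def ln(n,pts,z):
    p=bp(w0,f(pts),z); d=p[1]-p[0]; print(n,np.round(p[:,:2]*1000,1).tolist(),"len",round(np.hypot(*d[:2])*1000,1),"ang",round(np.degrees(np.arctan2(d[1],d[0])),2))
ln("front x=-45",[(215,415),(233,150)],.06)
ln("stop face base",[(562,410),(588,205)],.06)
ln("stop top face",[(567,440),(603,172)],.07)
ln("lip- top inner",[(296,398),(560,410)],.066)
ln("lip- outer",[(294,430),(560,442)],.066)
ln("lip+ top inner",[(320,192),(580,205)],.066)
ln("lip+ outer",[(318,155),(600,171)],.066)
ln("pcb -y",[(62,405),(676,438)],.01)
ln("pcb +y",[(78,65),(735,100)],.01)
ln("pcb -x",[(62,405),(78,65)],.01)
ln("pcb +x",[(676,438),(735,100)],.01)
```

```text
front x=-45 [[542.3, -239.2], [549.7, -170.1]] len 69.5 ang 83.86
stop face base [[634.0, -243.6], [638.7, -189.5]] len 54.3 ang 85.0
stop top face [[632.7, -248.5], [639.1, -179.7]] len 69.2 ang 84.71
lip- top inner [[563.2, -234.0], [631.7, -241.6]] len 69.0 ang -6.31
lip- outer [[562.5, -242.7], [632.0, -250.4]] len 70.0 ang -6.32
lip+ top inner [[570.5, -180.9], [634.9, -188.2]] len 64.9 ang -6.45
lip+ outer [[570.1, -171.8], [639.6, -180.1]] len 69.9 ang -6.8
pcb -y [[498.9, -249.5], [683.0, -271.5]] len 185.4 ang -6.82
pcb +y [[510.9, -151.1], [693.6, -172.1]] len 183.9 ang -6.56
pcb -x [[498.9, -249.5], [510.9, -151.1]] len 99.0 ang 83.07
pcb +x [[683.0, -271.5], [693.6, -172.1]] len 99.9 ang 83.89
```

The sink yaw is about -0.112 rad with its centre at (0.591,-0.210), which agrees with the networks. The plate fit gives 120.5x50.4 mm, centre (0.548,0.149), yaw 0.167. Next I press and drag.

```bash
cat > g.py <<'E'
import numpy as np
TC=np.array([0.5483,0.1491]); TY=0.1674
SC=np.array([0.5913,-0.2102]); SY=-0.112
def tw(x,y=0): c,s=np.cos(TY),np.sin(TY); return TC+[c*x-s*y,s*x+c*y]
def sw(x,y=0): c,s=np.cos(SY),np.sin(SY); return SC+[c*x-s*y,s*x+c*y]
E
python3 - <<'E'
from cell import r, effector, imaging
from g import *
P=np.pi/2; o=[0,P,TY]
r.move_to([*tw(-.002),.13],o)
f0=np.array(r.state()["ft_force"]); np.save("f0.npy",f0); print(f0, r.state()["eef_pos"])
r.line_to([*tw(-.002),.096],o,feed=.08)
print(r.line_to([*tw(-.002),.080],o,feed=.008,force_limit=9))
for _ in range(2):
    r.wait(.1); s=r.state(); print(s["time"],s["eef_pos"],s["ft_force"]-f0)
E
```

```text
[ 0.19894489 -0.13336499  1.1548539 ] [0.5470801  0.14871839 0.13071961]
True
7.7167 [0.54631853 0.14875393 0.08725641] [-0.59170095 -0.24467985  6.69243978]
7.8167 [0.54632568 0.14878004 0.0872782 ] [-1.35598195 -0.05916754  4.93674021]
```

Run:
```python
from cell import r, effector, imaging
from g import *
P=np.pi/2; o=[0,P,TY]
def fz():
    F=[]
    for _ in range(4):
        r.wait(.03); F.append(r.state()["ft_force"])
    return np.mean(F,0)
z=r.state()["eef_pos"][2]
for i in range(3):
    f=fz(); print(z,f)
    if f[2]>11: break
    z-=min(.0008,(12.5-f[2])/8000); r.line_to([*tw(-.002),z],o,feed=.01)
print(r.state()["time"],fz(),r.state()["eef_pos"])
```

```text
0.08727820019115809 [-0.63386385  0.17788529  6.55555405]
0.0865351444476885 [-1.26166213  0.39048574  6.01163927]
0.08573514444768851 [-2.36462571 -0.38033614  8.81730351]
8.9667 [-2.75715156 -0.72677545 10.37022729] [0.54631792 0.14876848 0.08675303]
```

Run:
```python
from cell import r, effector, imaging
from g import *
P=np.pi/2; o=[0,P,TY]
def fz():
    F=[]
    for _ in range(3):
        r.wait(.02); F.append(r.state()["ft_force"])
    return np.mean(F,0)
z=.0851; x=-.002
r.line_to([*tw(x),z],o,feed=.01); print(fz())
for i in range(3):
    x-=.004; r.line_to([*tw(x),z],o,feed=.02); f=fz(); 
    print(round(x,4),round(z,4),f,r.state()["eef_pos"])
    z-=np.clip((11.5-f[2])/8000,-.0006,.0004)
np.save("xz.npy",[x,z]); print(r.state()["time"])
s=imaging.snapshot("wrist"); import cv2; cv2.imwrite("pics/d.png",s["img"][:,:,::-1])
```

```text
[-2.63812524 -0.84109587 11.35080236]
-0.006 0.0851 [1.90086812 1.79368848 7.58131877] [0.54599354 0.14868079 0.08711589]
-0.01 0.0847 [4.86907972 2.64586864 7.42100464] [0.54427582 0.14811655 0.08717768]
-0.014 0.0843 [6.40815094 2.282346   7.95340804] [0.54128649 0.14734893 0.08705248]
10.6
```

View pics/d.png

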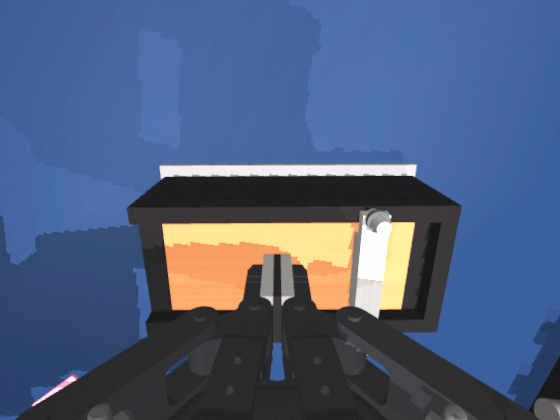

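Run:
```python
from cell import r, effector, imaging
from g import *
P=np.pi/2; o=[0,P,TY]
def fz():
    F=[]
    for _ in range(3):
        r.wait(.02); F.append(r.state()["ft_force"])
    return np.mean(F,0)
x,z=np.load("xz.npy")
z-=.0008
for i in range(6):
    x-=.004; r.line_to([*tw(x),z],o,feed=.025); f=fz(); 
    e=r.state()["eef_pos"]; print(round(x,4),round(z,4),np.round(f,1),round((e[:2]-TC)@[np.cos(TY),np.sin(TY)],4),e[2])
    if f[2]>17: z+=.001;continue
    z-=np.clip((12-f[2])/5000,-.0008,.0006)
np.save("xz.npy",[x,z]); print(r.state()["time"])
s=imaging.snapshot("wrist"); import cv2; cv2.imwrite("pics/d2.png",s["img"][:,:,::-1])
```

```text
-0.018 0.0831 [ 7.3  1.6 11.4] -0.0096 0.08667762909808258
-0.022 0.083 [ 7.2  1.8 12.4] -0.0135 0.0865773102061897
-0.026 0.0831 [ 7.2  0.9 11.6] -0.0176 0.08658236475175118
-0.03 0.083 [ 7.2  1.3 11.4] -0.0214 0.08653067549341237
-0.034 0.0829 [ 7.8  0.6 12.2] -0.0252 0.08647504661688671
-0.038 0.0829 [ 7.5  0.9 11.7] -0.0292 0.08646625809876979
12.8083
```

View pics/d2.png

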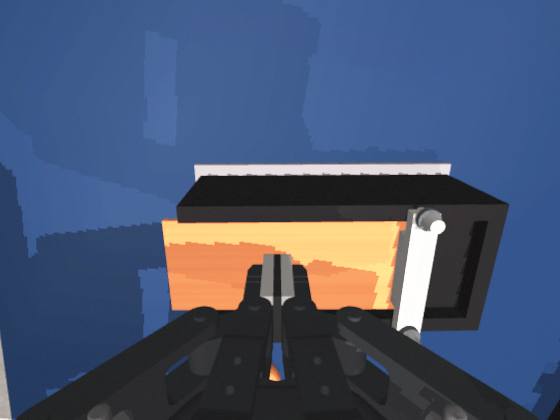

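Run:
```python
from cell import r, effector, imaging
from g import *
from h import *
P=np.pi/2; o=[0,P,TY]
def fz():
    F=[]
    for _ in range(3):
        r.wait(.02); F.append(r.state()["ft_force"])
    return np.mean(F,0)
x,z=np.load("xz.npy")
for i in range(8):
    x-=.003; r.line_to([*tw(x),z],o,feed=.025); f=fz(); 
    e=r.state()["eef_pos"]; a=(e[:2]-TC)@[np.cos(TY),np.sin(TY)]; print(round(x,4),round(z,4),np.round(f,1),round(a,4),e[2])
    if a<-.050: break
    z-=np.clip((11-f[2])/5000,-.0012,.0005)
np.save("xz.npy",[x,z]); print(r.state()["time"])
e=r.state()["eef_pos"]
r.line_to([e[0],e[1],.105],o,feed=.05)
r.line_to([*(tw(-.05)),.28],o,feed=.3)
s=imaging.snapshot("wrist"); np.save("w2.npy",s,allow_pickle=True)
cv2.imwrite("pics/d3.png",s["img"][:,:,::-1])
im=s["img"].astype(int); m=((im[...,0]>170)&(im[...,2]<120)&(im[...,0]-im[...,2]>80)).astype(np.uint8)
n,l,st,c=cv2.connectedComponentsWithStats(m)
for k in np.argsort(-st[1:,4])[:3]+1:
    ys,xs=np.nonzero(l==k); p=bp(s,np.c_[xs,ys],.063)[:,:2].astype(np.float32)*1000
    print(st[k],cv2.minAreaRect(p))
print(r.state()["time"])
```

```text
-0.041 0.0828 [ 7.2  1.5 12.7] -0.032 0.08645182768649591
-0.044 0.0832 [ 7.5  1.5 11.5] -0.0355 0.08655786479924057
-0.047 0.0833 [ 4.2  0.  13.5] -0.0405 0.08633908001009165
-0.05 0.0838 [ 3.4  0.7 12.5] -0.0445 0.08646390880065444
-0.053 0.0841 [ 3.2 -0.2 11.3] -0.0479 0.08655678283998604
-0.056 0.0842 [ 3.5 -0.1 10.9] -0.0509 0.0865683430784002
14.7667
[227 191  82   7 234] ((491.55328369140625, 117.46752166748047), (87.30663299560547, 6.427317142486572), 7.546721458435059)
[255 151  87   9  99] ((515.7291259765625, 169.02313232421875), (89.34613037109375, 8.13314151763916), 4.200598239898682)
[275 250  22  15  86] ((525.824462890625, 48.59614562988281), (11.796292304992676, 28.840511322021484), 63.63425827026367)
16.125
```

View pics/d3.png

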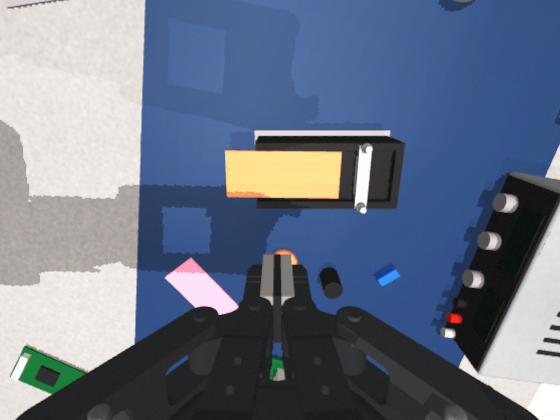

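The plate is out of the clip and overhanging: px (225..342, 150..198), with the tray front at about px 256. I'll fit its pose more accurately and plan the pinch.

Run:
```python
from cell import r
from g import *
from h import *
s=np.load("w2.npy",allow_pickle=True).item()
im=s["img"].astype(int); m=((im[...,0]-im[...,2]>60)&(im[...,1]>100)).astype(np.uint8); m[:140]=0;m[210:]=0
n,l,st,c=cv2.connectedComponentsWithStats(m)
k=np.argmax(st[1:,4])+1
ys,xs=np.nonzero(l==k); p=bp(s,np.c_[xs,ys],.063)[:,:2].astype(np.float32)*1000
print(st[k],cv2.minAreaRect(p)); 
# candidate IK
for d in (30,40,45,50,60):
    a=TY+np.radians(d); u=np.array([np.cos(a),np.sin(a)]); b=SY+np.radians(d); v=np.array([np.cos(b),np.sin(b)])
    g=tw(-.102,-.006); h=sw(-.067,-.006)
    for nm,G,U,A,zs in (("t",g,u,a,(.0615,.1,.14)),("s",h,v,b,(.0615,.1,.14))):
        for bk in (.006,.066):
            print(d,nm,bk,[None if (q:=r.ik([*(G-U*bk),z],[np.pi,0,A])) is None else np.round(q,2).tolist() for z in zs])
```

```text
[ 225  150  117   49 5432] ((503.8790588378906, 141.86508178710938), (120.84587860107422, 51.23514175415039), 8.864724159240723)
30 t 0.006 [[-0.69, 1.65, 2.36, 1.69, 1.71, -0.86], [-0.69, 1.59, 2.43, 1.69, 1.71, -0.87], None]
30 t 0.066 [[-1.0, 1.78, 2.43, 1.51, 1.46, -1.07], None, None]
30 s 0.006 [[-1.14, 1.29, 1.97, 1.59, 1.57, -0.13], [-1.14, 1.21, 2.02, 1.59, 1.57, -0.09], [-1.14, 1.13, 2.05, 1.59, 1.57, -0.03]]
30 s 0.066 [[-1.29, 1.3, 2.0, 1.44, 1.55, -0.17], [-1.29, 1.22, 2.05, 1.44, 1.55, -0.13], [-1.29, 1.14, 2.08, 1.44, 1.56, -0.08]]
40 t 0.006 [[-0.71, 1.52, 2.27, 1.57, 1.57, -0.65], [-0.71, 1.45, 2.33, 1.57, 1.57, -0.64], [-0.71, 1.36, 2.38, 1.57, 1.57, -0.6]]
40 t 0.066 [[-0.95, 1.57, 2.31, 1.39, 1.41, -0.72], [-0.95, 1.5, 2.37, 1.39, 1.41, -0.72], [-0.95, 1.42, 2.43, 1.38, 1.41, -0.69]]
40 s 0.006 [[-1.13, 1.26, 1.87, 1.42, 1.57, 0.02], [-1.13, 1.18, 1.9, 1.42, 1.58, 0.06], [-1.13, 1.1, 1.94, 1.42, 1.59, 0.11]]
40 s 0.066 [[-1.26, 1.26, 1.87, 1.29, 1.57, 0.01], [-1.26, 1.18, 1.91, 1.29, 1.59, 0.05], [-1.26, 1.1, 1.94, 1.29, 1.6, 0.1]]
45 t 0.006 [[-0.71, 1.46, 2.22, 1
[... 816 characters left out ...]
28, 1.63, 0.18], [-1.11, 1.09, 1.82, 1.28, 1.64, 0.23]]
50 s 0.066 [[-1.22, 1.24, 1.73, 1.17, 1.64, 0.16], [-1.22, 1.16, 1.77, 1.17, 1.65, 0.19], [-1.22, 1.09, 1.8, 1.17, 1.67, 0.24]]
60 t 0.006 [[-0.66, 1.34, 2.07, 1.27, 1.49, -0.25], [-0.66, 1.26, 2.11, 1.27, 1.5, -0.22], [-0.66, 1.17, 2.15, 1.27, 1.52, -0.17]]
60 t 0.066 [[-0.82, 1.33, 2.06, 1.12, 1.46, -0.22], [-0.82, 1.25, 2.1, 1.12, 1.48, -0.19], [-0.82, 1.16, 2.14, 1.12, 1.5, -0.14]]
60 s 0.006 [[-1.08, 1.23, 1.64, 1.14, 1.69, 0.25], [-1.08, 1.16, 1.67, 1.15, 1.7, 0.28], [-1.08, 1.09, 1.7, 1.15, 1.72, 0.33]]
60 s 0.066 [[-1.17, 1.23, 1.59, 1.06, 1.73, 0.28], [-1.17, 1.16, 1.62, 1.06, 1.75, 0.31], [-1.17, 1.09, 1.65, 1.07, 1.77, 0.35]]
```

```bash
cat >> g.py <<'E'
D=np.radians(50); PC=np.array([0.5039,0.1419]); PY=0.157
GX,GY=-.054,-.009
def rot(a,x,y): return np.array([np.cos(a)*x-np.sin(a)*y,np.sin(a)*x+np.cos(a)*y])
def tcp(pc,py,back=0.0):   # TCP xy for plate pose pc,py
    g=pc+rot(py,GX,GY); a=py+D
    return g-(.006+back)*np.array([np.cos(a),np.sin(a)]), a
E
python3 - <<'E'
from cell import r, effector, imaging
from g import *
from h import *
s=np.load("w0.npy",allow_pickle=True).item()
t=imaging.snapshot("top"); m=imaging.silhouettes("screwdriver",t)
print([ (d["score"],d["pixels"].sum()) for d in m])
ys,xs=np.nonzero(m[0]["pixels"]); p=bp(t,np.c_[xs,ys],.012)[:,:2]
H=sw(-.015); xy,a=tcp(H,SY); u=np.array([np.cos(a),np.sin(a)]); g=xy+.006*u
print("grasp at sink",g,a); q=p-g; al=q@u; cr=q[:,0]*u[1]-q[:,1]*u[0]
for lo in range(-300,1,30):
    k=(al>=lo/1000)&(al<lo/1000+.03)
    if k.any(): print(lo,np.round([cr[k].min(),cr[k].max()],3))
for bk,z in((.09,.2),(.09,.12),(.09,.0615),(.05,.0615),(0,.0615),(0,.1),(0,.13)):
    xy,a=tcp(PC,PY,bk); q=r.ik([*xy,z],[np.pi,0,a]); print(bk,z,np.round(xy,3),None if q is None else np.round(q,2))
xy,a=tcp(sw(-.015),SY)
for z in (.0615,.09,.13,.2):
  q=r.ik([*xy,z],[np.pi,0,a]); print(z,None if q is None else np.round(q,2))
E
```

```text
[(0.76, np.int64(422))]
grasp at sink [ 0.52172642 -0.21143176] 0.7606646259971648
-210 [0.151 0.183]
-180 [0.127 0.179]
-150 [0.109 0.155]
-120 [0.098 0.131]
-90 [0.079 0.096]
0.09 0.2 [0.403 0.042] [-0.98  1.09  2.33  1.15  1.46 -0.25]
0.09 0.12 [0.403 0.042] [-0.98  1.3   2.26  1.17  1.4  -0.38]
0.09 0.0615 [0.403 0.042] [-0.98  1.42  2.18  1.18  1.38 -0.42]
0.05 0.0615 [0.423 0.077] [-0.85  1.42  2.18  1.29  1.43 -0.45]
0 0.0615 [0.449 0.119] [-0.7   1.41  2.17  1.43  1.5  -0.44]
0 0.1 [0.449 0.119] [-0.7   1.33  2.22  1.43  1.51 -0.41]
0 0.13 [0.449 0.119] [-0.7   1.26  2.26  1.43  1.51 -0.37]
0.0615 [-1.12  1.24  1.75  1.27  1.62  0.15]
0.09 [-1.12  1.18  1.78  1.27  1.62  0.17]
0.13 [-1.12  1.11  1.81  1.27  1.64  0.22]
0.2 [-1.12  0.97  1.85  1.28  1.67  0.31]
```

Run:
```python
from cell import r, effector, imaging
from g import *
from h import *
xy,a=tcp(PC,PY,.09)
r.move_to([*xy,.2],[np.pi,0,a])
effector.move_gripper(.032,30)
r.line_to([*xy,.10],feed=.2)
s=imaging.snapshot("scene"); cv2.imwrite("pics/e1.png",s["img"][:,:,::-1])
s=imaging.snapshot("wrist"); cv2.imwrite("pics/e1w.png",s["img"][:,:,::-1])
st=r.state(); print(st["time"],st["eef_pos"],st["eef_rot"],st["ft_force"],st["grip_width"])
```

```text
18.4583 [0.40233828 0.04257399 0.10149796] [-3.14140370e+00 -8.83385900e-04  1.02977443e+00] [0.47199222 0.30181697 0.57321979] 0.0318053886921517
```

View pics/e1.png

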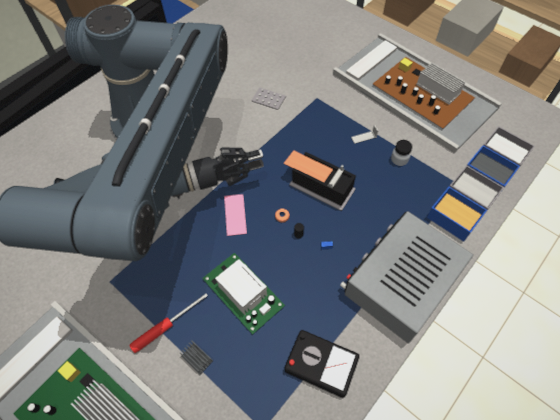

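View pics/e1w.png

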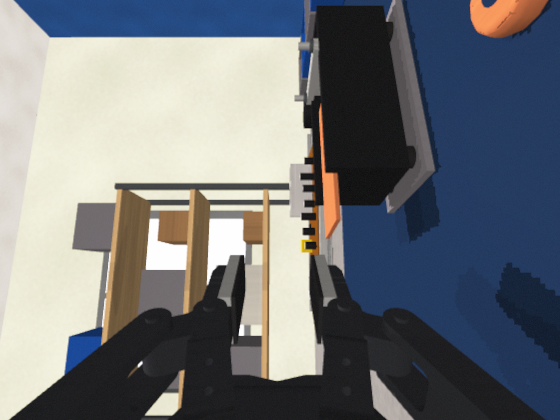

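Gripper is horizontal and clear of everything, and the plate at scene px (308,165) is overhanging. Going down and in.

Run:
```python
from cell import r, effector, imaging
from g import *
from h import *
xy,a=tcp(PC,PY,.09); o=[np.pi,0,a]
print(r.line_to([*xy,.0615],o,feed=.08,force_limit=8))
xy,a=tcp(PC,PY,.0)
print(r.line_to([*xy,.0615],o,feed=.08,force_limit=6))
r.wait(.15)
st=r.state(); print(st["time"],st["eef_pos"],xy,st["ft_force"])
s=imaging.snapshot("wrist"); cv2.imwrite("pics/e2w.png",s["img"][:,:,::-1])
s=imaging.snapshot("scene"); show(s,"pics/e2.png",200,110,380,220,4)
```

```text
True
True
19.4333 [0.40724823 0.04906019 0.0670129 ] [0.44888072 0.11942472] [0.30668746 1.37633658 1.07395896]
```

View pics/e2w.png

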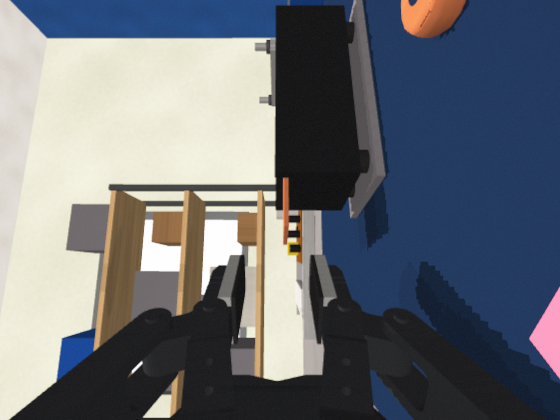

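View pics/e2.png

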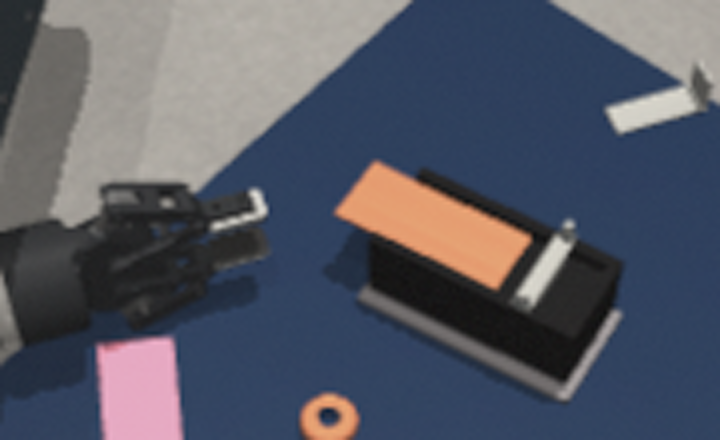

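Run:
```python
from cell import r, effector, imaging
from g import *
from h import *
e=r.state()["eef_pos"]; xy,a=tcp(PC,PY,.0); o=[np.pi,0,a]
print(r.line_to([e[0],e[1],.0615],o,feed=.03,force_limit=12)); r.wait(.1)
st=r.state(); print(st["eef_pos"],st["ft_force"],st["joint_efforts"])
print(r.line_to([*xy,.0615],o,feed=.06,force_limit=12))
r.wait(.15)
st=r.state(); print(st["time"],st["eef_pos"],xy,st["ft_force"],st["joint_efforts"])
s=imaging.snapshot("wrist"); cv2.imwrite("pics/e3w.png",s["img"][:,:,::-1])
s=imaging.snapshot("scene"); show(s,"pics/e3.png",200,110,380,220,4)
```

```text
True
[0.40718988 0.0489261  0.06734267] [ 0.98705745 -0.83557943  3.16693237] [ 1.51937627e-01 -3.39310098e+01  1.58374947e+01 -1.27357274e+00
  2.46108681e+00  1.94770930e-02]
True
20.8667 [0.43258574 0.09425305 0.06749848] [0.44888072 0.11942472] [-0.21487865  1.0482337   2.3111156 ] [ -0.12395733 -34.97741461  15.34588873  -1.21510293   2.65002273
  -0.04591228]
```

View pics/e3w.png

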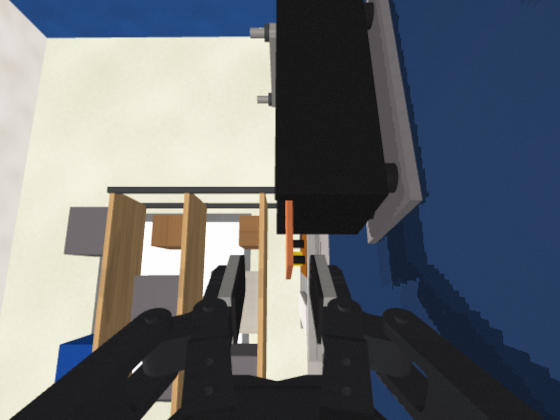

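View pics/e3.png

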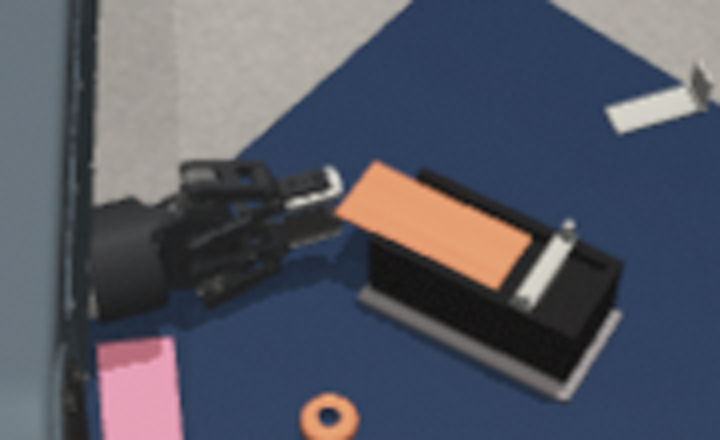

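Line stops fired with z stuck at about 0.067, so I need to know whether that is contact. I'll probe gently.

Run:
```python
from cell import r, effector, imaging
from g import *
from h import *
e=r.state()["eef_pos"]; xy,a=tcp(PC,PY,.0); o=[np.pi,0,a]
for z in (.069,.068,.067,.066):
    r.line_to([e[0],e[1],z],o,feed=.02); r.wait(.06)
    st=r.state(); print(z,st["eef_pos"][2],st["ft_force"],st["wrist_torque"],st["eef_rot"][:2])
    if abs(st["ft_force"][2])>10: break
s=imaging.snapshot("scene"); cv2.imwrite("pics/e4.png",s["img"][:,:,::-1]);print(st["time"])
s=imaging.snapshot("top"); show(s,"pics/e5.png",180,140,400,340,3)
```

```text
0.069 0.06859339677595284 [-0.78631167  0.58285529 -0.28310477] [-0.37442499  0.24801612 -0.00342029] [3.14078964e+00 1.15795693e-03]
0.068 0.06783072409590817 [-0.87289387  0.02501763  0.04085018] [-0.44832118  0.22729149 -0.02973464] [3.14156435e+00 1.50601651e-04]
0.067 0.06695433145625888 [-0.06935278 -0.60362523 -0.06742463] [-0.43243621  0.20848466  0.02823483] [-3.14152629e+00  8.52018415e-06]
0.066 0.06667961987930925 [ 0.13894446 -0.16420671  3.72295904] [-0.13518961  0.05609448 -0.05797293] [-3.14123595e+00 -1.39784411e-03]
22.2
```

View pics/e4.png

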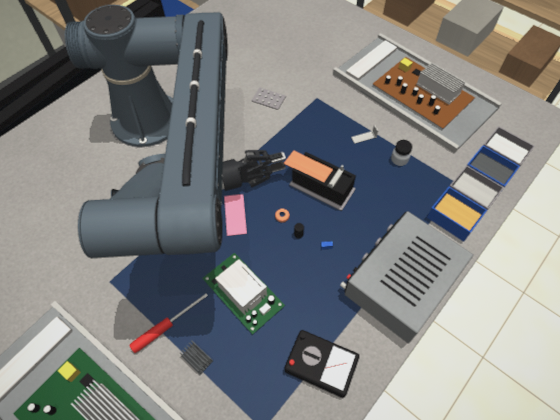

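View pics/e5.png

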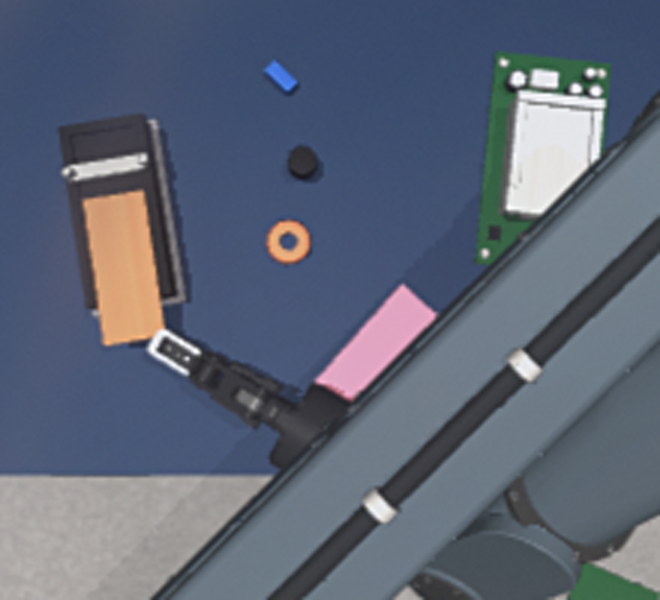

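Contact is real: a hand linkage meets the bench at TCP z≈0.0667 with 32 mm opening. A narrower opening pulls the linkages in, so I'll retract a little, set 12 mm and retest.

Run:
```python
from cell import r, effector, imaging
from g import *
from h import *
xy,a=tcp(PC,PY,.05); o=[np.pi,0,a]
r.line_to([*r.state()["eef_pos"][:2],.070],o,feed=.06)
r.line_to([*xy,.070],o,feed=.1)
effector.move_gripper(.012,30)
for z in (.066,.064,.0625,.0615):
    r.line_to([*xy,z],o,feed=.03); r.wait(.06)
    st=r.state(); print(z,st["eef_pos"][2],st["ft_force"],st["grip_width"])
    if abs(st["ft_force"][2])>6: break
print(st["time"])
s=imaging.snapshot("wrist"); cv2.imwrite("pics/e6w.png",s["img"][:,:,::-1])
```

```text
0.066 0.06588887188427654 [-0.11772561  0.11766693  0.26579871] 0.012184335510237848
0.064 0.06392342870555227 [-0.05611389  0.09176143  0.18443958] 0.012069742349999846
0.0625 0.06381036706553794 [ 0.25020222 -1.29792472  4.56185323] 0.012295265233696095
0.0615 0.06390067348948086 [ 0.2308858  -2.04349202  9.12788145] 0.012028130646047006
24.5
```

View pics/e6w.png

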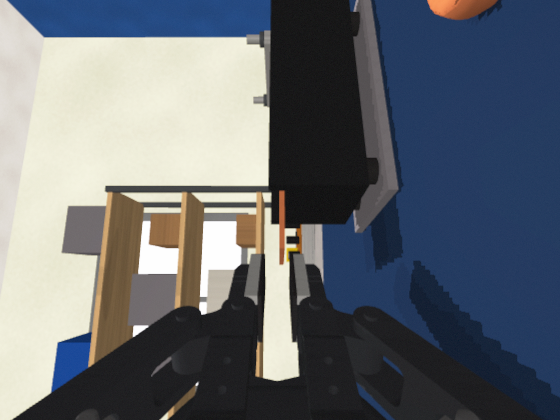

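```bash
sed -i 's/^D=np.radians(50)/D=np.radians(42)/; s/^GX,GY=.*/GX,GY=-.0545,-.008/' g.py
python3 - <<'E'
from cell import r, effector, imaging
from g import *
from h import *
r.line_to([*r.state()["eef_pos"][:2],.070],feed=.06)
xy,a=tcp(PC,PY,.05); o=[np.pi,0,a]
r.line_to([*xy,.070],o,feed=.1)
z=.0650
r.line_to([*xy,z],o,feed=.03); r.wait(.05); print(r.state()["ft_force"])
for b in (.02,.0):
    xy,a=tcp(PC,PY,b); r.line_to([*xy,z],o,feed=.06); r.wait(.1)
    st=r.state(); print(st["time"],st["eef_pos"],xy,st["ft_force"])
s=imaging.snapshot("wrist"); cv2.imwrite("pics/e7w.png",s["img"][:,:,::-1])
s=imaging.snapshot("scene"); show(s,"pics/e7.png",200,110,380,220,4)
E
```

```text
[-0.33573173  0.83892668  0.35267356]
26.2917 [0.4348154  0.1052732  0.06504543] [0.43495721 0.10527251] [-0.65907798 -1.08026055 -0.22881492]
26.875 [0.44765378 0.12042209 0.06463556] [0.44754486 0.12081443] [ 0.08346354 -0.24322784 -0.60878104]
```

View pics/e7w.png

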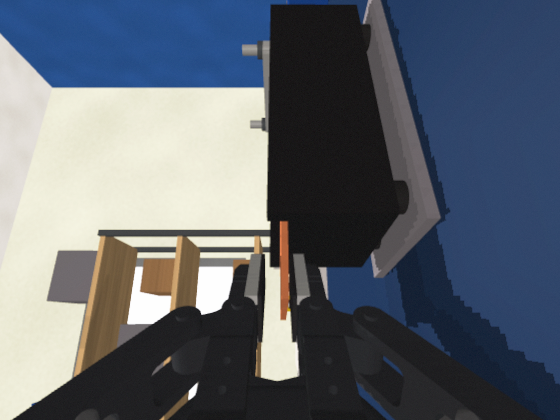

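View pics/e7.png

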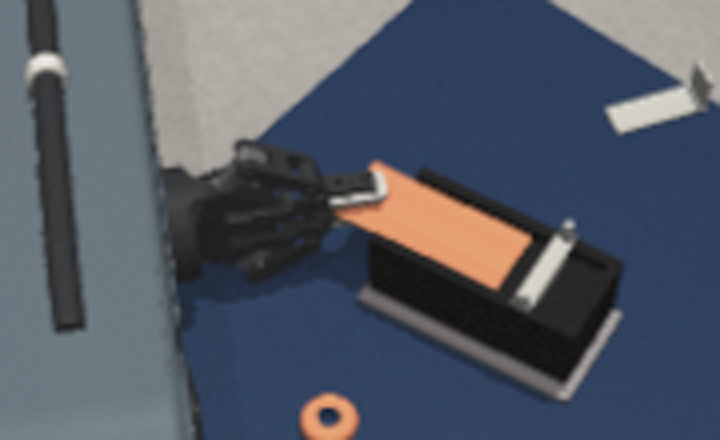

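The pads straddle the plate end: the plate edge at px col 285 sits between pads at 260 and 298. Close and lift slightly.

Run:
```python
from cell import r, effector, imaging
from g import *
from h import *
effector.move_gripper(0.0,35); st=r.state(); print(st["grip_width"],st["ft_force"],st["eef_pos"])
xy,a=tcp(PC,PY,0); o=[np.pi,0,a]
r.line_to([*xy,.085],o,feed=.05); r.wait(.1)
st=r.state(); print(st["time"],st["grip_width"],st["ft_force"],st["eef_pos"])
s=imaging.snapshot("wrist"); cv2.imwrite("pics/f1w.png",s["img"][:,:,::-1])
s=imaging.snapshot("scene"); show(s,"pics/f1.png",200,110,380,220,4)
```

```text
0.0025277316421848314 [-0.15587597  0.53717122 -0.7465252 ] [0.44763068 0.12056247 0.06452567]
27.8583 0.0023541118765481625 [ 0.0390897   0.04870869 -0.75794549] [0.44763906 0.12075616 0.08483913]
```

View pics/f1w.png

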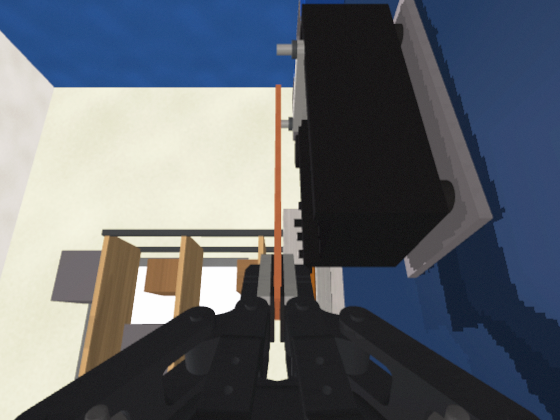

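View pics/f1.png

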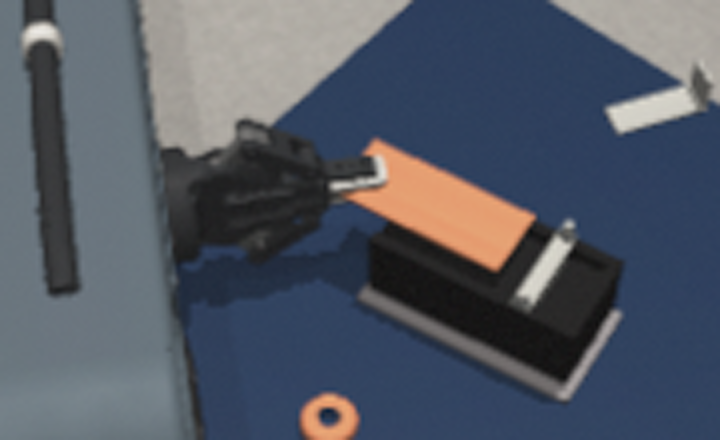

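Plate held level. Carry it to above the sink, 14 mm short of the stop, and check from the top camera.

Run:
```python
from cell import r, effector, imaging
from g import *
from h import *
xy,a=tcp(PC,PY,0); r.line_to([*xy,.13],[np.pi,0,a],feed=.15)
xy,a=tcp(sw(-.029),SY); o=[np.pi,0,a]
try: r.line_to([*xy,.13],o,feed=.2)
except r.IKError as ex:
    print("line failed",ex); r.move_to([*xy,.13],o)
r.line_to([*xy,.09],o,feed=.1); r.wait(.1)
st=r.state(); print(st["time"],st["grip_width"],st["eef_pos"],xy,st["eef_rot"],o,st["ft_force"])
for n in("top","scene","wrist"):
    s=imaging.snapshot(n); np.save(f"g_{n}.npy",s,allow_pickle=True)
    if n=="wrist": cv2.imwrite("pics/g_w.png",s["img"][:,:,::-1])
    else: show(s,f"pics/g_{n}.png",*((300,130,420,270) if n=="top" else (180,220,320,340)),5 if n=="scene" else 4)
```

```text
30.9 0.0024378752448534153 [ 0.50252508 -0.21213513  0.09047257] [ 0.50254939 -0.2123087 ] [-3.14154521e+00 -4.80519223e-04  6.21157503e-01] [3.141592653589793, 0, np.float64(0.6210382858376184)] [ 0.05280076  0.31402679 -1.2609142 ]
```

View pics/g_top.png

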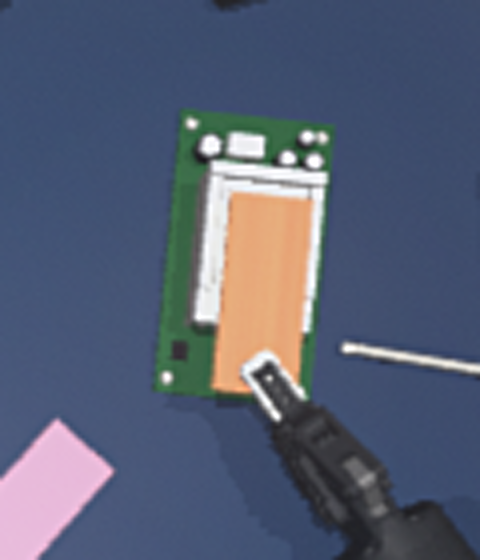

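View pics/g_scene.png

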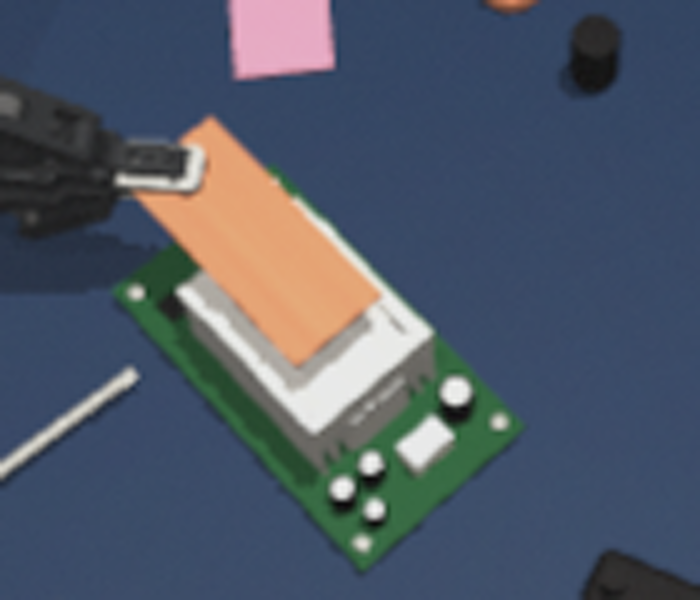

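View pics/g_w.png

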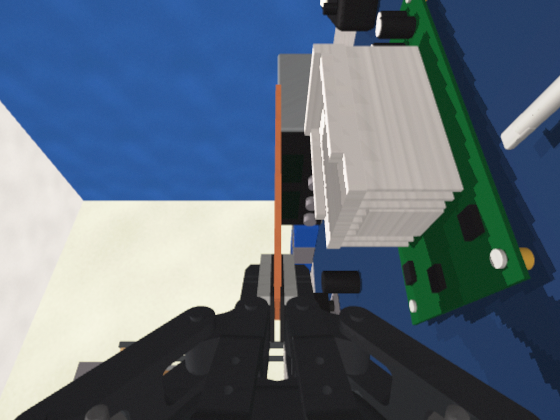

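Run:
```python
from g import *
from h import *
s=np.load("g_top.npy",allow_pickle=True).item(); im=s["img"].astype(int)
m=((im[...,0]-im[...,2]>50)&(im[...,1]>90)&(im[...,1]<200)).astype(np.uint8); m[:165]=0;m[235:]=0;m[:,:345]=0;m[:,390:]=0
n,l,st,c=cv2.connectedComponentsWithStats(m);k=np.argmax(st[1:,4])+1
ys,xs=np.nonzero(l==k); p=bp(s,np.c_[xs,ys],.092)[:,:2].astype(np.float32)*1000
print(cv2.minAreaRect(p))
f=lambda pts:[(300+a/4,130+b/4) for a,b in pts]
def S(p): d=p[:,:2]-SC; return np.round(np.c_[d@[np.cos(SY),np.sin(SY)],d@[-np.sin(SY),np.cos(SY)]]*1000,1).tolist()
print("plate corners (sink frame)",S(cv2.boxPoints(cv2.minAreaRect(p))/1000))
# plate corners by eye: rearL rearR (far end), front-left
print("eye far corners",S(bp(s,f([(231,194),(312,199),(213,390)]),.092)))
print("pcb by eye",S(bp(s,f([(182,110),(335,128),(155,388)]),.01)))
w=np.load("w0.npy",allow_pickle=True).item()
print("pcb wrist",S(bp(w,[(250+a/4.6,105+b/4.6) for a,b in((735,100),(676,438),(78,65),(62,405))],.01)))
print("stop top corners top cam",S(bp(s,f([(212,160),(328,172)]),.07)), "wrist",S(bp(w,[(250+a/4.6,105+b/4.6) for a,b in((638,174),(600,450))],.07)))
```

```text
((560.3152465820312, -206.2328338623047), (51.05467987060547, 120.10164642333984), 83.08883666992188)
plate corners (sink frame) [[-91.5, -24.5], [28.6, -25.6], [29.0, 25.5], [-91.1, 26.5]]
eye far corners [[26.0, 23.9], [28.2, -24.4], [-92.1, 23.6]]
pcb by eye [[93.1, 47.6], [92.1, -51.9], [-88.5, 47.5]]
pcb wrist [[97.4, 49.3], [98.0, -50.6], [-86.5, 49.7], [-87.4, -49.3]]
stop top corners top cam [[49.9, 34.0], [50.2, -37.2]] wrist [[52.7, 35.6], [54.4, -35.8]]
```

Run:
```python
from cell import r, effector, imaging
from g import *
from h import *
xy,a=tcp(sw(-.029),SY); o=[np.pi,0,a]
print(r.line_to([*xy,.0715],o,feed=.05)); r.wait(.1)
st=r.state(); print(st["time"],st["eef_pos"],st["ft_force"])
for n in("top","scene"):
    s=imaging.snapshot(n); np.save(f"g2_{n}.npy",s,allow_pickle=True)
    show(s,f"pics/g2_{n}.png",*((330,150,400,235) if n=="top" else (195,235,285,320)),7)
```

```text
False
31.6667 [ 0.50251265 -0.21223832  0.07149861] [-0.71380949 -0.78731242 -1.45231931]
```

View pics/g2_top.png

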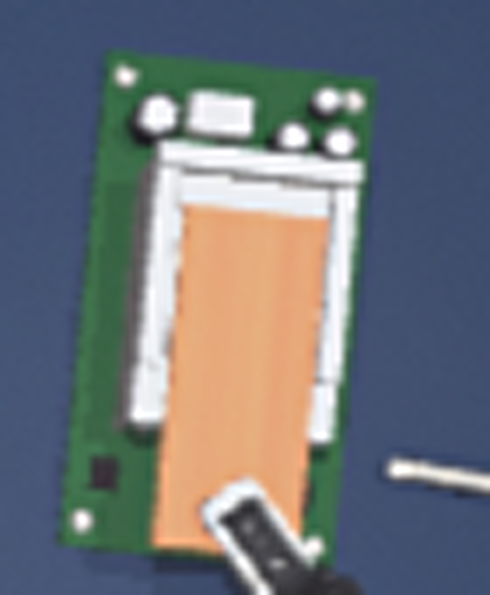

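View pics/g2_scene.png

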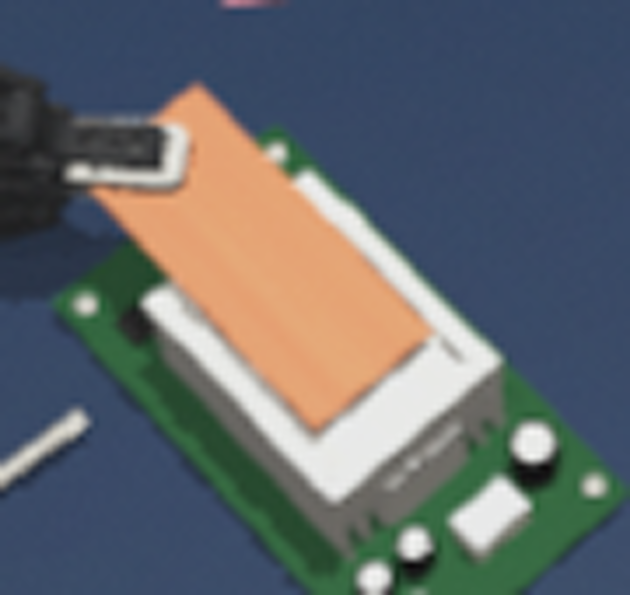

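Run:
```python
from g import *
from h import *
def S(p): d=p[:,:2]-SC; return np.round(np.c_[d@[np.cos(SY),np.sin(SY)],d@[-np.sin(SY),np.cos(SY)]]*1000,1).tolist()
s=np.load("g2_top.npy",allow_pickle=True).item()
f=lambda pts:[(330+a/7,150+b/7) for a,b in pts]
print("plate L far,near,R far,near",S(bp(s,f([(183,205),(153,547),(329,217),(303,500)]),.073)))
print("stop top front edge L,R",S(bp(s,f([(160,165),(362,182)]),.07)))
print("lip outer L: far,near; R far,near",S(bp(s,f([(157,170),(129,425),(357,185),(331,440)]),.066)))
im=s["img"].astype(int); d=im[...,0]-im[...,2]
for row in (182,188,194,200,206,212,218):
    x=d[row,335:400]; k=np.nonzero(x>45)[0]; 
    if len(k):
        a,b=k[0],k[-1]
        # subpixel
        L=335+a-(x[a]-45)/(x[a]-x[a-1]+1e-6)-0; R=335+b+(x[b]-45)/(x[b]-x[b+1]+1e-6)
        print(row,S(bp(s,[(L,row),(R,row)],.073)))
s=np.load("g2_scene.npy",allow_pickle=True).item()
f=lambda pts:[(195+a/7,235+b/7) for a,b in pts]
print("scene plate far +y, far -y, near +y",S(bp(s,f([(433,333),(317,435),(198,83)]),.073)))
print("scene stop +x edge top corners",S(bp(s,f([(502,360),(336,500)]),.07)),"lip-y near outer top",S(bp(s,f([(142,300)]),.06)), "lip+y near outer",S(bp(s,f([(305,172)]),.066)))
```

```text
plate L far,near,R far,near [[27.2, 24.6], [-92.5, 23.8], [28.6, -26.2], [-70.7, -26.0]]
stop top front edge L,R [[41.0, 33.5], [42.7, -37.1]]
lip outer L: far,near; R far,near [[39.9, 33.8], [-50.6, 35.0], [42.3, -36.3], [-48.1, -35.2]]
182 [[20.4, 25.6], [26.0, -25.2]]
188 [[5.6, 25.8], [11.1, -24.5]]
194 [[-9.2, 25.3], [-3.7, -25.1]]
200 [[-24.0, 26.2], [-18.5, -24.7]]
206 [[-38.7, 25.5], [-33.2, -24.6]]
212 [[-53.5, 26.4], [-47.9, -24.7]]
218 [[-68.1, 26.2], [-62.4, -25.6]]
scene plate far +y, far -y, near +y [[32.0, 25.1], [33.0, -24.1], [-88.8, 26.4]]
scene stop +x edge top corners [[53.0, 35.9], [52.4, -33.0]] lip-y near outer top [[-45.9, -33.7]] lip+y near outer [[-42.3, 33.2]]
```

Run:
```python
from cell import r, effector, imaging
from g import *
from h import *
xy,a=tcp(sw(-.029,-.0005),SY); o=[np.pi,.015,a]
r.line_to([*xy,.0690],o,feed=.03); r.wait(.1); f0=r.state()["ft_force"]
print(r.line_to([*xy,.0622],o,feed=.012,force_limit=4)); r.wait(.1)
st=r.state(); print(st["time"],st["eef_pos"],xy,st["ft_force"]-f0,st["wrist_torque"])
s=imaging.snapshot("scene"); show(s,"pics/h_scene.png",195,235,285,320,7)
s=imaging.snapshot("wrist"); cv2.imwrite("pics/h_w.png",s["img"][:,:,::-1])
```

```text
False
32.9333 [ 0.50245676 -0.2127476   0.06260604] [ 0.50249351 -0.21280556] [-0.11568804 -0.16277786  1.92063042] [-0.15647906 -0.02232009 -0.02187014]
```

View pics/h_scene.png

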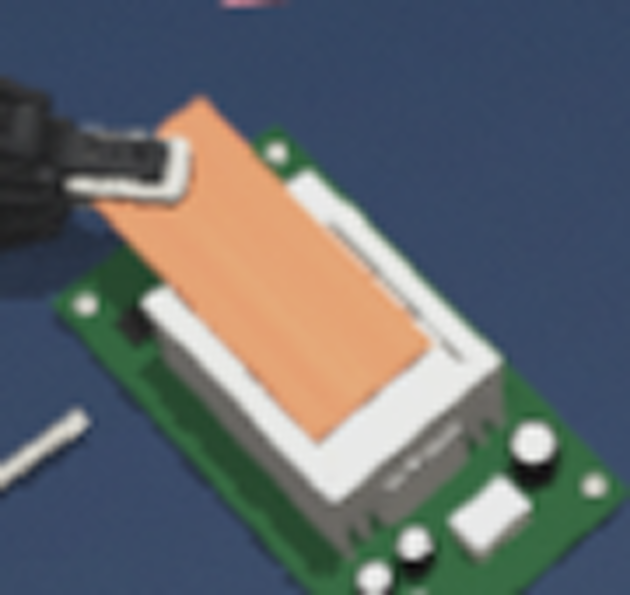

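View pics/h_w.png

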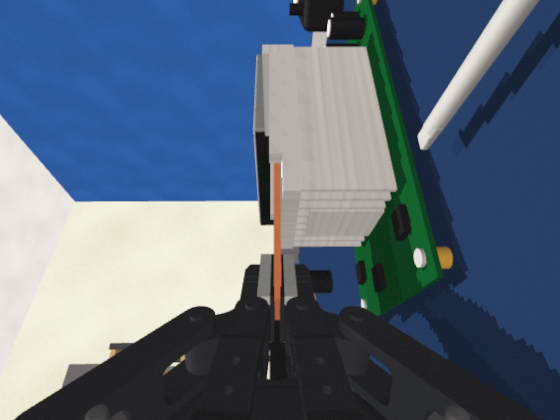

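The plate is between the lips, its far end resting lightly on the sink (2 N). Push home until the stop resists.

Run:
```python
from cell import r, effector, imaging
from g import *
from h import *
f0=r.state()["ft_force"]; a=SY+D; o=[np.pi,.015,a]
xy,_=tcp(sw(-.019,-.0005),SY); print(r.line_to([*xy,.0624],o,feed=.03)); r.wait(.1)
st=r.state(); print(st["eef_pos"],xy,st["ft_force"]-f0)
xy,_=tcp(sw(-.008,-.0005),SY); hit=r.line_to([*xy,.0624],o,feed=.01,force_limit=6); r.wait(.1)
st=r.state(); e=st["eef_pos"]; h,_=tcp(sw(-.015,-.0005),SY)
dd=(e[:2]-h); print(hit,st["time"],"beyond nominal home x,y:",dd@[np.cos(SY),np.sin(SY)],dd@[-np.sin(SY),np.cos(SY)],e[2],st["ft_force"]-f0)
s=imaging.snapshot("scene"); show(s,"pics/i_scene.png",195,235,285,320,7)
s=imaging.snapshot("top"); show(s,"pics/i_top.png",330,150,400,235,7)
```

```text
False
[ 0.51260716 -0.21396758  0.06247824] [ 0.51243085 -0.21392322] [2.56148471 0.29341914 0.17082436]
True 34.2833 beyond nominal home x,y: -0.0004900787815260119 0.0003766964492900597 0.0626117011017006 [ 1.03754314 -0.20594612  0.06431583]
```

View pics/i_scene.png

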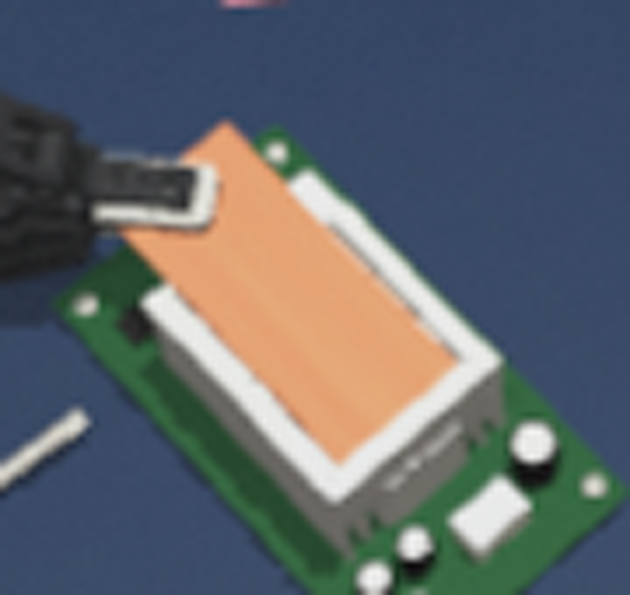

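View pics/i_top.png

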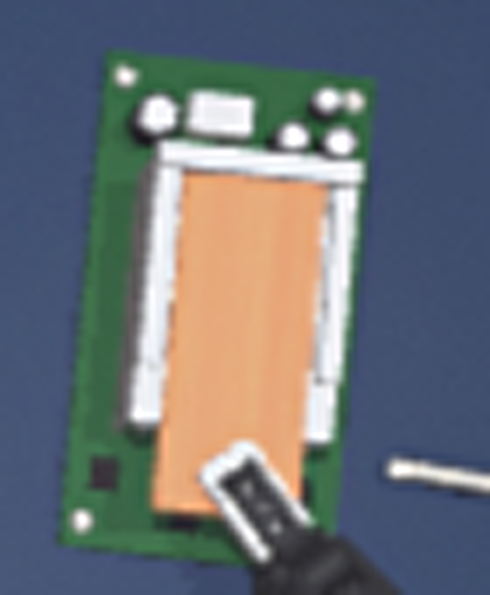

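Run:
```python
from cell import r, effector, imaging
from g import *
from h import *
f0=r.state()["ft_force"]; a=SY+D; o=[np.pi,.015,a]
xy,_=tcp(sw(-.010,-.0002),SY); hit=r.line_to([*xy,.0624],o,feed=.01,force_limit=8)
st=r.state(); h,_=tcp(sw(-.015),SY); print(hit,(st["eef_pos"][:2]-h)@[np.cos(SY),np.sin(SY)],st["ft_force"]-f0)
effector.move_gripper(.011,30); r.wait(.1)
st=r.state(); print(st["time"],st["grip_width"],st["eef_pos"],st["ft_force"])
s=imaging.snapshot("scene"); show(s,"pics/j_scene.png",195,235,285,320,7)
s=imaging.snapshot("wrist"); cv2.imwrite("pics/j_w.png",s["img"][:,:,::-1])
```

```text
True -0.00046853625861549575 [-2.21218834 -0.40289843  0.11482415]
34.9917 0.01085935036589134 [ 0.5160401  -0.21350953  0.06281062] [-0.10303314 -0.54279744  3.67701573]
```

View pics/j_scene.png

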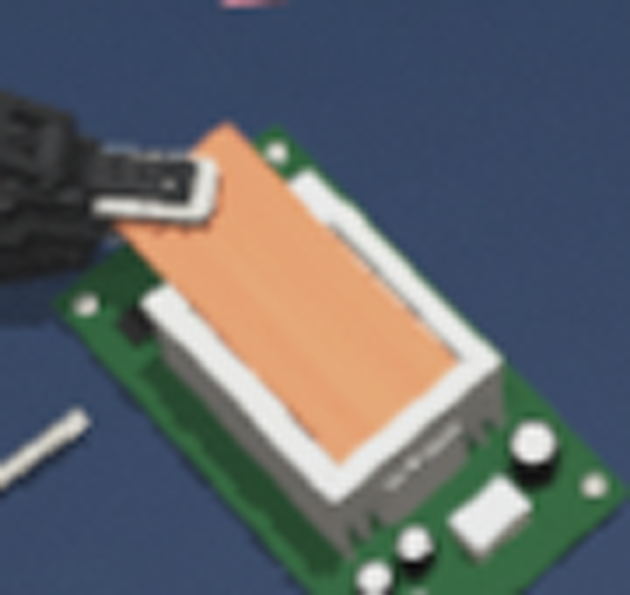

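View pics/j_w.png

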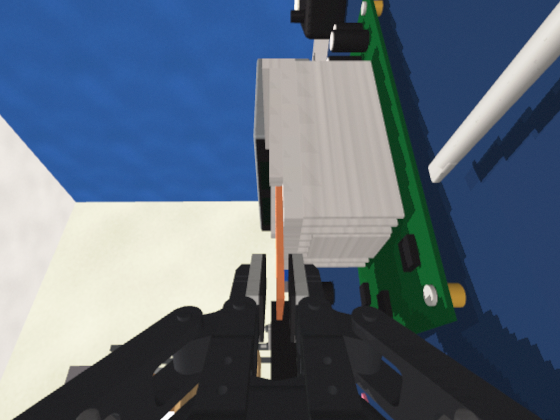

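Run:
```python
from cell import r, effector, imaging
from g import *
from h import *
e=r.state()["eef_pos"]; a=SY+D; o=[np.pi,.015,a]; u=np.array([np.cos(a),np.sin(a)])
r.line_to([e[0],e[1],.0637],o,feed=.02); print(r.state()["ft_force"])
r.line_to([*(e[:2]-.06*u),.0645],o,feed=.08); print(r.state()["ft_force"])
r.line_to([*(e[:2]-.08*u),.15],o,feed=.2)
r.wait(.1); print(r.state()["time"])
for n,b in(("top",(330,150,400,235)),("scene",(195,235,285,320))):
    s=imaging.snapshot(n); np.save(f"k_{n}.npy",s,allow_pickle=True); show(s,f"pics/k_{n}.png",*b,7)
```

```text
[-1.26223902  0.02605009  0.16085964]
[-0.50393839 -0.02287776  0.49150645]
36.9333
```

View pics/k_top.png

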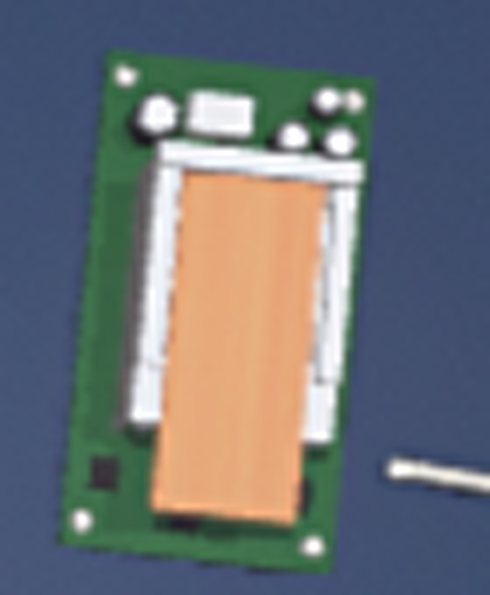

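View pics/k_scene.png

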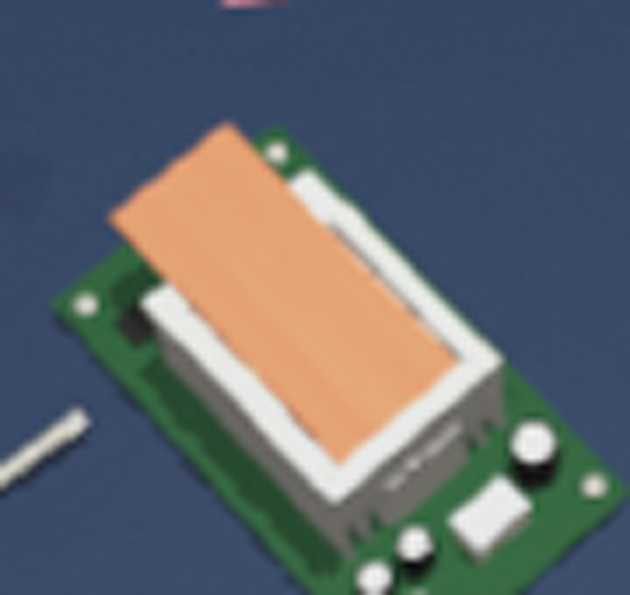

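Run:
```python
from cell import r, effector, imaging
from g import *
from h import *
P=np.pi/2
r.move_to([*sw(-.07,.0),.30],[0,P,SY]); r.wait(.1)
s=imaging.snapshot("wrist"); cv2.imwrite("pics/l.png",s["img"][:,:,::-1]); np.save("l.npy",s,allow_pickle=True)
im=s["img"].astype(int); m=((im[...,0]-im[...,2]>60)&(im[...,1]>100)).astype(np.uint8)
n,l,st,c=cv2.connectedComponentsWithStats(m)
for k in np.argsort(-st[1:,4])[:2]+1:
    ys,xs=np.nonzero(l==k); p=bp(s,np.c_[xs,ys],.063)[:,:2].astype(np.float32)*1000
    R=cv2.minAreaRect(p); d=np.array(R[0])/1000-SC; print(st[k],R,"sink frame",d@[np.cos(SY),np.sin(SY)],d@[-np.sin(SY),np.cos(SY)])
x,y,w,h=st[np.argmax(st[1:,4])+1][:4]; show(s,"pics/l2.png",x-40,max(0,y-35),x+w+60,y+h+35,3.2)
print(r.state()["time"])
```

```text
[ 274  147  112   46 4866] ((576.0858764648438, -207.48910522460938), (50.77766418457031, 120.85126495361328), 83.44786071777344) sink frame -0.01542178610365878 0.0009934881978329348
[280 335  11   6  12] ((502.6102600097656, -430.19012451171875), (3.5028035640716553, 15.679811477661133), 52.044063568115234) sink frame -0.06354664464765938 -0.22852428495947866
38.3
```

View pics/l2.png

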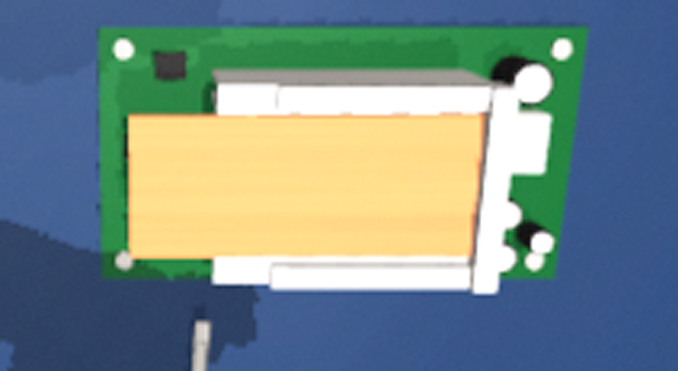

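View pics/l.png

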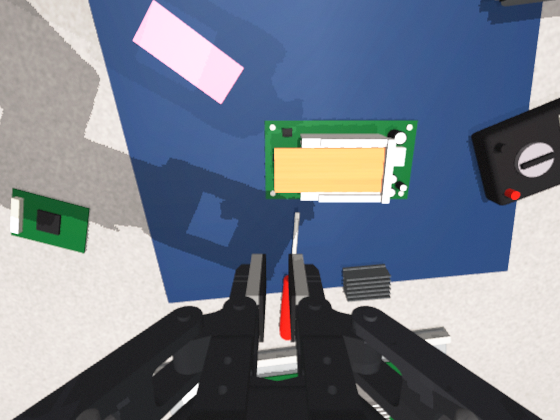

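The plate (px 274–386 × 147–193) lies flat between the lips and against the stop. Its fitted centre in sink axes is (-15.4, +1.0) mm and its yaw is -6.55° (sink -6.4°). The arm is clear, so I'm handing in.

Run:
```python
from cell import r
print(r.close_job())
```

```text
the job is handed in; nothing more can be done
None
```

The copper plate is on the heat sink, flat between the side lips and against the end stop. Its outer end overhangs by about 30 mm, and the gripper has let go and is clear. I handed the job in at about 38 s of the 67 s allowed.

- **Drawing out:** I pressed on the plate with about 7–14 N and drew it out 45 mm, which left about 30 mm overhanging the tray's front edge.
- **Pinch and carry:** I gripped the overhanging end at 35 N, lifted it level and carried it across without dropping it.
- **Placing:** I lowered it between the lips until it touched the sink lightly (about 2 N). I then pushed it twice, with 6 and 8 N force limits, and it stopped at the same place both times, about 0.5 mm short of the home I had measured.
- **Last check:** in the final wrist picture the plate's centre is at x = -15.4 mm, y = +1.0 mm in the sink's axes, against a target of -15 and 0. Its angle is within about 0.2° of the sink's.

**What went wrong or disagreed:**
- The underside of the gripper touched the bench several times, at up to about 12 N, while I was finding a low enough approach. I dealt with it by narrowing the finger opening and gripping about 3 mm higher. There was one more light touch (about 4 N) while letting go at the sink.
- The top and scene cameras differed by up to about 3–4 mm, mostly along the sink's length, so I relied on the wrist camera and the contact force instead.
- The look-alike plate, screwdriver and spare sink showed no visible movement in the last pictures. I did not measure each bystander.

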